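Slide a sample plate under the display clip

ROBOT

A 6-joint arm with a two-finger parallel gripper is mounted at the origin on the work surface. World frame = base frame: x ahead of the robot, y to its left, z up, the work surface at z = 0. Lengths are in mm, angles in rad, forces in N, time in s.
With the tool pointing down it reaches from about 350 to 975 mm from the base axis. Payload 7.1 kg.
Tool frame: the origin (TCP) lies at the very end of the fingers, on their centre line; the grasp point (between the pads) lies ctrl.hold_point_z behind it (ctrl.hold_point_z is the distance from the TCP to the grasp point, in mm); z points along the fingers, y is the line along which they close (so a half turn about z gives the same grasp; the last joint's range is limited). The gripper opens to 88 mm and grips with 3 to 60 N. Pads are 20 mm wide; open, the fingers measure 115 mm over their backs; the gripper's body (75 mm by 178 mm) begins 61 mm behind the grasp point.
Start: joints at [-1.138, 0.423, 1.63, -0, 1.089, -0.019], TCP at [272.88, -562.264, 222.675] pointing down, gripper open.
Joint ranges: [-3, 3], [-0.9, 2.11], [0.09, 2.58], [-1.31, 4.45], [0.11, 2.69], [-2.54, 2.54]. Speed limits (rad/s): [2.39, 2.39, 3.01, 3.14, 3.14, 3.14].

INTERFACE

Orientations are given as a rotation vector (axis times angle).
In Python, from workcell import ctrl gives the robot as it stands. The module is installed in compiled form; this text tells all that it offers.
- The arm moves only by the shell command python3 -m creep 'ROWS'. ROWS is JSON, a list of rows, each an object with "translation": the shift along the tool's x, y, z in mm, a list of three; "angular": the turn, a rotation vector about the tool's x, y, z in rad, a list of three; "jaw": the opening, from 0 (shut) to 1 (fully open). A call has exactly 8 rows; each row is the pose to reach, as a shift and turn from the pose commanded when the call began, along the tool's axes at that moment; what a row does not reach only later rows make up. A row lasts 1/8 s, in which the tool goes at most 62.5 mm and 10.7 degrees, less where a joint would pass 70% of its speed; a pose out of reach is approached as far as the arm can. A call with a gripper value outside its range is refused whole. The fingers move at their own pace and stop on an object; the grip force is fixed at half the most. Time passes only in rows, so rows that repeat a pose let the fingers close, or fill a call up. It gives the time, the measured TCP pose, the force, the opening and the grip force at its end, in the units of the state.
- ctrl.get_obs(): the state, without advancing time (a new reading comes with each control period).
- ctrl.get_image(name): name is "scene" or "top"; returns the picture (400x640x3 uint8, red, green, blue); there is no depth.
- ctrl.camera_info(name): a dict with "camera_matrix" (3x3 intrinsics, pixels), "world_from_camera" (4x4, takes a point from camera to world coordinates). Camera axes: x right, y up, looking along -z (the intrinsics and any distortion apply to the point x, -y, -z); pixel columns grow to the right and rows downward; lengths in mm; the calibration is good to about 2 mm. A picture is of the moment at which its call begins. camera_info takes no time and is no camera call.
- ctrl.close_job(): hands the job in; it is judged then, once.
Trained networks look in the newest picture that a camera, given by its name, has taken for a name from the list of things; names that differ only in an ending like _2 or _b are one class to them, and where a whole thing is asked for, a point or a joint stands for the part that bears it (a point fixed in the world has none). Each returns a list of dicts, best first, with "score" (0 to 1); they miss things now and then, are a little off and sometimes report something else, mostly with a low value. They report only what shows in the picture. A call takes as long as a camera call. They do not tell look-alikes from the thing itself.
- ctrl.look_for(camera, label): "rect" ([left, top, right, bottom] in pixels, round what is visible of it).
The state is a dict: "t": time; "qpos": joint angles; "qvel": joint speeds; "joint_torque": joint torques, N m; "ee_pos": TCP position; "orientation": TCP orientation; "ft_force": force on the tool from outside, world axes, zero at the start; "moment": the same for the moment, N m; "width": finger opening in mm; "grasp_force": force on a finger pad.
Only numpy, scipy, OpenCV 4.12 (cv2) and the standard library are available. Lean on these libraries where they do the work, as an engineer would, in place of code of your own. Each camera call takes 0.05 s, during which the arm holds its last target. There are 200 camera calls.

TASK

On the display board, hold the long paddle of the spring clip down with one fingertip and, while it is down, push the white sample plate with the other fingertip along its channel, beneath the clip, until it is fully home against the end stop; then let go so that the clip springs down onto the plate. Do not pick up or lift the plate, and leave the other things on the counter where they are.

Things in the scene. Friction and masses are not known exactly. Their poses are not given: they have to be found in the camera images.
- board: Low wooden display board, fixed, 195 x 145 mm. Origin on the table (z = 0) under the centre of the plate when that is fully home. +x is the pushing direction (away from the robot, up to 26 degrees aside), +y to its left. Raised deck, top at z = 20 mm: x -140 to +55, y -49 to +30 mm. Left of it only a 6 mm thick base, below the paddle. Nothing on the board reaches over 52 mm.
- stop (a point): Foot of the end stop: point on the deck (z = 20 mm) at the middle of the stop's near face, board x = +40, y = 0. The stop is 10 mm high and closes the channel between two aluminium guide rails along board x (8 mm high, x = -70 to +40 mm, inner faces at y = -26.5 and +26.5 mm). Axes as the board's.
- plate: Sample plate: loose flat white plastic plate, 80 mm long (x), 50 wide (y), 10 thick, about 60 g, three tiny spoon lures fixed on its rear half. Origin: centre of its underside; +x its front. It lies on the deck with its front part between the rails, short of the clip's foot. Fully home: front edge at the end stop, origin at board x = 0; it must slide 40 to 60 mm.
- rear (a point): Middle of the plate's rear edge face, the face to push, 40 mm behind the plate's origin and 5 mm above the deck. The face is 50 mm wide and 10 mm high and looks towards the robot. Axes as the plate's.
- clip (a joint): Angle of the steel spring clip (rad), a rocker on an axle along board x. 0 = sprung shut: the foot hangs 3 mm above the deck and blocks the plate; pushing does not lift it. Grows as the paddle is pressed: 0.163 the foot rests on the plate's top, from 0.19 the plate passes freely, 0.30 mechanical stop. Springs shut when let go; the middle of the paddle takes 7 to 8 N to hold down.
- axle (a point): Point on the clip's axle, at board x = -70, y = +34 mm, z = 24 mm. The axle runs along board x. Axes as the board's.
- paddle (a point): Middle of the top face of the clip's paddle, the part to press: steel strip left of the channel, 110 mm along board x (-125 to -15 mm), board y +43 to +81 mm. At rest it slopes up leftwards by 0.30 rad; at its stop it is level, top 5.5 mm above the deck, lower than the plate's top. This point is 31 mm from the axle, at board x = -70 mm. A fingertip may slide along it. Axes turn with the clip.
- foot (a point): Middle of the underside of the clip's foot, which hangs from the clip's arm over the channel: 12 mm along board x (x = +8 to +20 mm), 8 mm across (board y = -18 to -10 mm).
- spool: Bystander: flat spool of fishing line, 64 mm across, 30 mm high, right of the board. Origin at the centre of its underside.
- tin: Bystander: small round tin, 52 mm across, 34 mm high, beyond the end stop. Origin at the centre of its underside.
- pliers: Bystander: pliers lying flat, about 150 mm long, 14 mm high, left of the board. Origin near the pivot, on the table.
- hookbox: Bystander: flat hook box, 120 x 80 x 24 mm, right of the board. Origin at the centre of its underside.
- pricetent: Bystander: blank folded price tent, 70 mm wide, about 50 mm high, beyond the board. Origin at the centre of its underside.
- lure: Bystander: single plug lure, 75 mm long, 15 mm high, right of the board. Origin at the centre of its underside.
There are look-alikes about, which are no part of the job. There is more than one size of the board; the one meant has the size given above.

How it is judged:
By the outcome, as a careful person would: the job done as asked, in the order asked, and still so for the second after the job is handed in, with the robot touching nothing.
It also fails if it takes over 38 s, if anything falls off the work surface, if the arm or the gripper's body presses on something with over 40 N, if the wrist force passes 120 N, or if a joint passes its speed limit or range.

## Working session

There is one attempt and no reset: what is moved stays moved. The work goes in short steps, Python scripts to look and compute and a shell command to move; the robot and the scene stay as the last step left them, time stands still between calls to the robot, and variables do not carry over. Pictures are saved under pics/ and viewed, at most 10 in all, crops included, and the job is handed in when it is done.

```bash
mkdir -p pics
python3 - <<'E'
from workcell import ctrl
import cv2,numpy as np
np.set_printoptions(precision=4,suppress=True)
for c in("scene","top"):
    im=ctrl.get_image(c);cv2.imwrite(f"pics/{c}1.png",im[:,:,::-1])
    i=ctrl.camera_info(c);print(c,i)
    for n in("board","plate","clip","paddle","foot"):
        print(n,[(round(d["score"],2),np.round(d["rect"]).tolist()) for d in ctrl.look_for(c,n)][:3])
o=ctrl.get_obs();print(o["t"],o["ee_pos"],o["orientation"],ctrl.hold_point_z)
E
```

```text
scene {'camera_matrix': array([[371.5488,   0.    , 317.3557],
       [  0.    , 371.5488, 197.5332],
       [  0.    ,   0.    ,   1.    ]]), 'world_from_camera': array([[   0.8734,   -0.3547,    0.3336,  839.8878],
       [   0.4867,    0.6153,   -0.6201, -518.0254],
       [   0.0147,    0.704 ,    0.7101,  688.0763],
       [   0.    ,    0.    ,    0.    ,    1.    ]])}
board [(0.91, [261.0, 208.0, 350.0, 267.0]), (0.84, [41.0, 229.0, 194.0, 312.0]), (0.76, [342.0, 123.0, 440.0, 178.0])]
plate [(0.59, [286.0, 228.0, 325.0, 248.0])]
clip [(0.88, [272.0, 210.0, 332.0, 244.0]), (0.87, [350.0, 126.0, 423.0, 160.0])]
paddle [(0.87, [272.0, 206.0, 336.0, 246.0]), (0.64, [352.0, 129.0, 424.0, 159.0])]
foot [(0.91, [73.0, 228.0, 163.0, 285.0]), (0.67, [272.0, 209.0, 336.0, 247.0]), (0.56, [348.0, 130.0, 421.0, 159.0])]
top {'camera_matrix': array([[403.1229,   0.    , 320.324 ],
       [  0.    , 403.1229, 200.5056],
       [  0.    ,   0.    ,   1.    ]]), 'world_from_camera': array([[  -0.0227,    0.9924,   -0.1209,  427.2913],
       [  -0.9997,   -0.0226,    0.0023,    9.3785],
       [  -0.0004,    0.1209,    0.9927, 1089.7994],
       [   0.    ,    0.    ,    0.    ,    1.    ]])}
board [(0.9, [299.0, 159.0, 381.0, 245.0]), (0.88, [149.0, 128.0, 257.0, 242.0]), (0.84, [390.0, 251.0, 506.0, 371.0])]
plate [(0.83, [335.0, 184.0, 362.0, 214.0]), (0.21, [285.0, 193.0, 318.0, 249.0]), (0.21, [370.0, 112.0, 421.0, 161.0])]
clip [(0.88, [318.0, 173.0, 349.0, 238.0]), (0.6, [162.0, 148.0, 215.0, 231.0])]
paddle [(0.77, [421.0, 275.0, 466.0, 366.0]), (0.61, [318.0, 173.0, 350.0, 238.0]), (0.56, [165.0, 149.0, 215.0, 230.0])]
foot [(0.95, [319.0, 172.0, 351.0, 238.0]), (0.91, [419.0, 276.0, 467.0, 364.0]), (0.85, [165.0, 147.0, 216.0, 236.0])]
0.6 [ 272.8751 -562.2675  222.6893] [3.0617 0.7037 0.    ] 18.700000000000003
```

Run:
```python
import cv2
im=cv2.imread("pics/top1.png")
cv2.imwrite("pics/top1b.png",cv2.resize(im[90:390,130:530],(800,600),interpolation=cv2.INTER_CUBIC))
```

```text
(no output)
```

View pics/top1b.png

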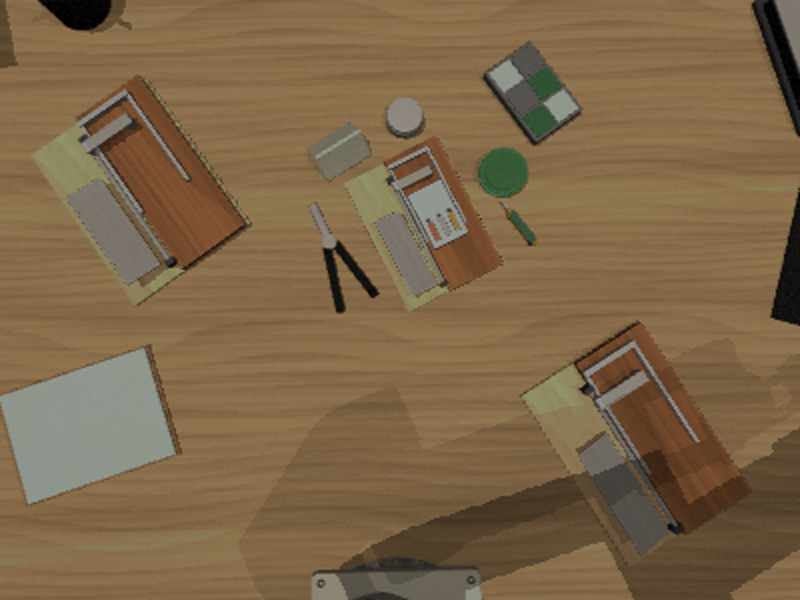

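View pics/scene1.png

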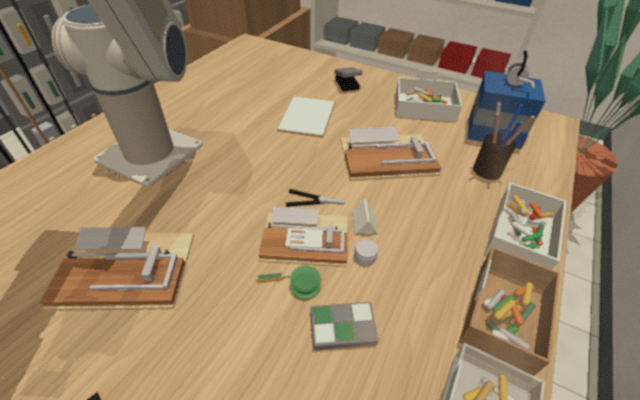

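Run:
```python
import cv2
im=cv2.imread("pics/top1.png")
cv2.imwrite("pics/top1c.png",cv2.resize(im[155:250,297:387],None,fx=6.3,fy=6.3,interpolation=cv2.INTER_CUBIC))
im=cv2.imread("pics/scene1.png")
cv2.imwrite("pics/scene1c.png",cv2.resize(im[200:275,255:355],None,fx=8,fy=8,interpolation=cv2.INTER_CUBIC))
```

```text
(no output)
```

View pics/top1c.png

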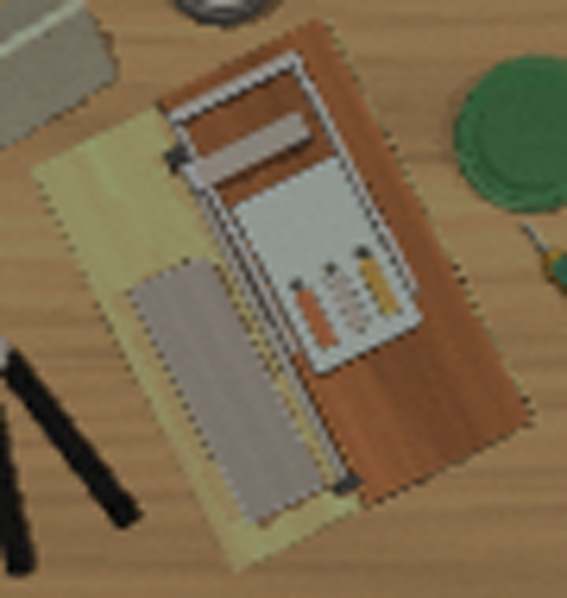

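View pics/scene1c.png

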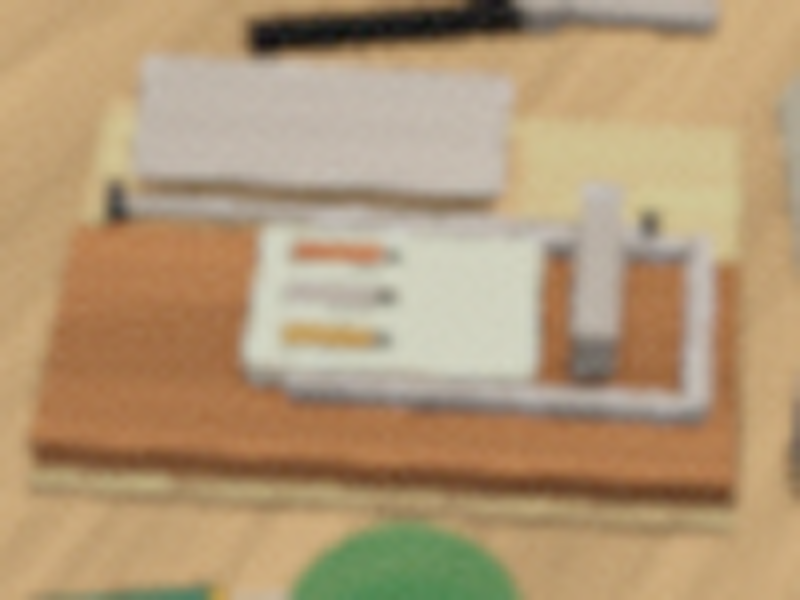

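```bash
cat > h.py <<'E'
import numpy as np
from workcell import ctrl
from scipy.spatial.transform import Rotation as R
from scipy.optimize import least_squares
def proj(c,P):
    i=ctrl.camera_info(c);T=i["world_from_camera"];K=i["camera_matrix"]
    p=(np.asarray(P,float)-T[:3,3])@T[:3,:3];p=p*[1,-1,-1];q=p@K.T
    return q[:,:2]/q[:,2:]
def b2w(s,P):
    P=np.asarray(P,float).copy();c,n=np.cos(s[2]),np.sin(s[2])
    P[:,:2]=P[:,:2]@np.array([[c,n],[-n,c]])+s[:2];return P
E
python3 - <<'E'
from h import *
np.set_printoptions(precision=2,suppress=True)
t=[((55,-49,20),(318,20)),((-140,-49,20),(530,425)),((-140,96,6),(237,572)),((55,96,6),(33,172)),((-140,30,20),(365,507)),((55,30,20),(160,103))]
s=[((-140,-49,20),(35,443)),((55,-49,20),(735,490)),((55,30,20),(738,262)),((-140,30,20),(78,228)),((55,96,6),(740,122))]
pl=[(-40,25,30),(-40,-25,30),(40,25,30),(40,-25,30)]
tp=[(322,373),(420,322),(236,204),(335,155)];sp=[(258,228),(243,367),(543,240),(540,378)]
ft=lambda p:(np.array(p,float)+.5)/6.3-.5+[297,155]
fs=lambda p:(np.array(p,float)+.5)/8-.5+[255,200]
D={"top":([a for a,_ in t],ft([b for _,b in t]),ft(tp)),"scene":([a for a,_ in s],fs([b for _,b in s]),fs(sp))}
for cs in(["top"],["scene"],["top","scene"]):
    f=lambda z:np.concatenate([(proj(c,b2w(z,D[c][0]))-D[c][1]).ravel() for c in cs])
    r=least_squares(f,[480,0,.45])
    g=lambda z:np.concatenate([(proj(c,b2w(r.x,b2w(z,pl)))-D[c][2]).ravel() for c in cs])
    q=least_squares(g,[-50,0,0])
    print(cs,r.x[:2],"yaw %.4f"%r.x[2],r.fun,"plate",q.x,q.fun)
o=ctrl.get_obs();M=R.from_rotvec(o["orientation"]).as_matrix()
print("tool x yaw",np.arctan2(M[1,0],M[0,0]))
for n,P in (("pre",(-108,30.25,100)),("end",(-50,30.25,26.5))):
    w=b2w(r.x,[P])[0];print(n,w,"shift in tool",M.T@(w-o["ee_pos"]))
E
```

```text
['top'] [602.69 -50.29] yaw 0.4453 [ 0.97 -0.34  0.98 -0.44 -1.3   1.05 -1.46  0.23  0.76  0.    0.02 -0.57] plate [-41.16  -0.54  -0.  ] [-0.57  0.21  0.72 -0.13 -0.59  0.21  0.44 -0.3 ]
['scene'] [605.03 -49.85] yaw 0.4474 [-0.89  0.24  0.77 -0.37  0.54 -0.03 -0.41 -0.5  -0.    0.42] plate [-43.09  -0.02   0.03] [ 0.53  0.11  0.37  0.12 -0.37 -0.18 -0.53  0.02]
['top', 'scene'] [603.9  -49.96] yaw 0.4466 [ 0.8  -0.78  0.88 -0.94 -1.36  0.61 -1.59 -0.15  0.69 -0.47 -0.13 -0.98
 -1.35  0.02  0.26 -0.53  0.1  -0.17 -0.82 -0.69 -0.4   0.3 ] plate [-42.18  -0.35   0.01] [-0.26  0.15  0.87 -0.48 -0.76  0.4   0.12 -0.41  0.68 -0.14  0.15 -0.18
 -0.26  0.01 -0.8   0.22]
tool x yaw 0.45180026838839643
pre [493.42 -69.32 100.  ] shift in tool [ 413.63 -347.2   122.68]
end [545.74 -44.27  26.5 ] shift in tool [ 471.63 -346.9   196.18]
```

```bash
python3 -m creep '[{"translation":[50,-42,5],"angular":[0,0,0],"jaw":0.57},{"translation":[98,-81,15],"angular":[0,0,0],"jaw":0.57},{"translation":[146,-121,25],"angular":[0,0,0],"jaw":0.57},{"translation":[194,-161,35],"angular":[0,0,0],"jaw":0.57},{"translation":[242,-201,45],"angular":[0,0,0],"jaw":0.57},{"translation":[290,-241,55],"angular":[0,0,0],"jaw":0.57},{"translation":[338,-281,65],"angular":[0,0,0],"jaw":0.57},{"translation":[386,-321,75],"angular":[0,0,0],"jaw":0.57}]'
python3 - <<'E'
from h import *
o=ctrl.get_obs();M=R.from_rotvec(o["orientation"]).as_matrix()
w=b2w([603.9,-49.96,.4466],[(-105,30.25,60)])[0]
print(o["qpos"],o["ft_force"],o["width"],M.T@(w-o["ee_pos"]),np.arctan2(M[1,0],M[0,0]))
E
```

```text
t: 1.6
ee_pos: [477.7, -110.2, 149.0]
orientation: [3.061, 0.703, 0.001]
ft_force: [0.6, -0.9, 0.3]
width: 50.0
grasp_force: 0.0
[-2.50892831e-01  3.35776426e-01  1.97907923e+00 -1.96266715e-05
  8.25657278e-01  8.68244904e-01] [ 0.57659284 -0.85279154  0.33428626] 50.03322674592912 [ 34.86015181 -29.95028461  88.98515011] 0.4516721803686444
```

```bash
python3 -m creep '[{"translation":[20,-17,20],"angular":[0,0,0.005],"jaw":0.57},{"translation":[35,-30,50],"angular":[0,0,0.005],"jaw":0.57},{"translation":[35,-30,85],"angular":[0,0,0.005],"jaw":0.57},{"translation":[35,-30,89],"angular":[0,0,0.005],"jaw":0.57},{"translation":[35,-30,89],"angular":[0,0,0.005],"jaw":0.57},{"translation":[35,-30,89],"angular":[0,0,0.005],"jaw":0.57},{"translation":[35,-30,89],"angular":[0,0,0.005],"jaw":0.57},{"translation":[35,-30,89],"angular":[0,0,0.005],"jaw":0.57}]'
python3 - <<'E'
from h import *
import cv2
im=ctrl.get_image("scene")[:,:,::-1]
cv2.imwrite("pics/scene2c.png",cv2.resize(im[180:270,250:360],None,fx=6.5,fy=6.5,interpolation=cv2.INTER_CUBIC))
print(ctrl.get_obs()["ft_force"],ctrl.get_obs()["ee_pos"])
# predicted fingertip bottom corners (board) in crop
for y in(55.2,68.7,5.2,-8.3):
  for x in(-115,-95):
    print(x,y,((proj("scene",b2w([603.9,-49.96,.4466],[(x,y,60)]))[0]-[250,180]+.5)*6.5).round())
E
```

```text
t: 2.6
ee_pos: [495.6, -69.9, 60.6]
orientation: [3.063, 0.695, 0.002]
ft_force: [-0.1, 0.1, 0.3]
width: 50.1
grasp_force: 0.0
[ 0.41362896  0.03463541 -1.06327697] [495.51079403 -69.85740766  60.41935951]
-115 55.2 [163. 188.]
-95 55.2 [219. 191.]
-115 68.7 [168. 161.]
-95 68.7 [223. 164.]
-115 5.2 [142. 295.]
-95 5.2 [200. 298.]
-115 -8.3 [136. 325.]
-95 -8.3 [195. 329.]
```

View pics/scene2c.png

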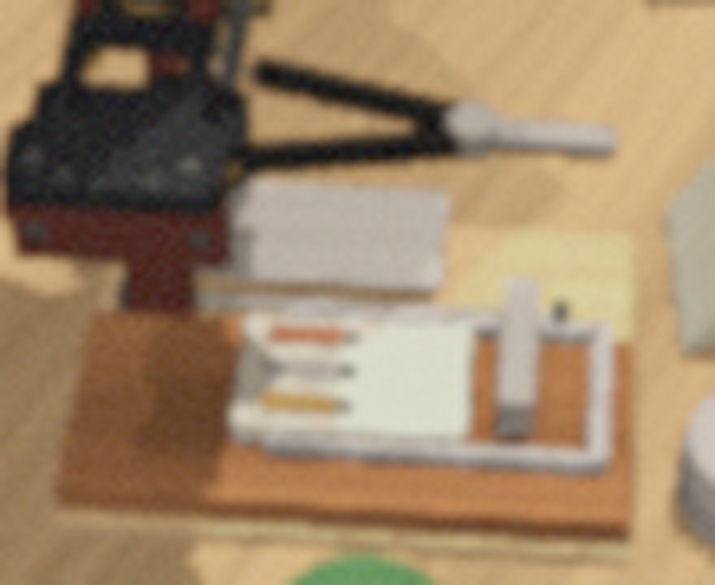

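The picture shows the near fingertip at about (160, 305), behind the plate's rear edge (x≈235), with the far finger over the paddle. The prediction matches. Next I press down.

```bash
python3 -m creep '[{"translation":[0,0,8],"angular":[0,0,0],"jaw":0.57},{"translation":[0,0,15],"angular":[0,0,0],"jaw":0.57},{"translation":[0,0,20],"angular":[0,0,0],"jaw":0.57},{"translation":[0,0,24],"angular":[0,0,0],"jaw":0.57},{"translation":[0,0,28],"angular":[0,0,0],"jaw":0.57},{"translation":[0,0,31],"angular":[0,0,0],"jaw":0.57},{"translation":[0,0,33.5],"angular":[0,0,0],"jaw":0.57},{"translation":[0,0,33.5],"angular":[0,0,0],"jaw":0.57}]'
python3 - <<'E'
from h import *
import cv2
im=ctrl.get_image("scene")[:,:,::-1]
cv2.imwrite("pics/scene3c.png",cv2.resize(im[180:270,250:360],None,fx=6.5,fy=6.5,interpolation=cv2.INTER_CUBIC))
o=ctrl.get_obs();print(o["ft_force"],o["moment"],o["ee_pos"])
E
```

```text
t: 3.65
ee_pos: [494.7, -68.9, 26.7]
orientation: [-3.062, -0.695, 0.002]
ft_force: [-2.6, 5.1, 10.1]
width: 50.2
grasp_force: 4.8
[-2.62858636  6.16798806 10.25927749] [1.32606742 0.61662392 0.02819828] [494.67398042 -68.88768506  26.71230178]
```

View pics/scene3c.png

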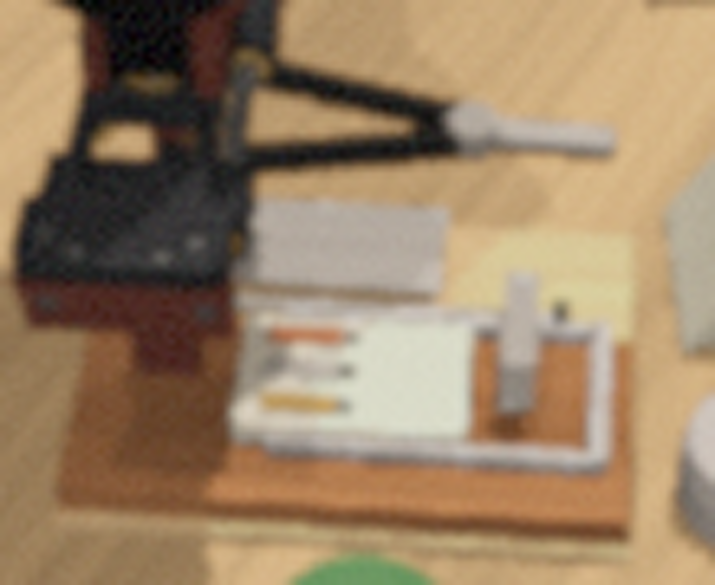

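The paddle is down and the foot has lifted well clear of the deck (near (515, 400)). Fingertip B is at (165, 370), still short of the plate. Next I push.

```bash
python3 -m creep '[{"translation":[5,0,0],"angular":[0,0,0],"jaw":0.57},{"translation":[10,0,0],"angular":[0,0,0],"jaw":0.57},{"translation":[15,0,0],"angular":[0,0,0],"jaw":0.57},{"translation":[20,0,0],"angular":[0,0,0],"jaw":0.57},{"translation":[25,0,0],"angular":[0,0,0],"jaw":0.57},{"translation":[30,0,0],"angular":[0,0,0],"jaw":0.57},{"translation":[35,0,0],"angular":[0,0,0],"jaw":0.57},{"translation":[38,0,0],"angular":[0,0,0],"jaw":0.57}]'
python3 - <<'E'
from h import *
import cv2
im=ctrl.get_image("scene")[:,:,::-1]
cv2.imwrite("pics/scene4c.png",cv2.resize(im[180:270,250:360],None,fx=6.5,fy=6.5,interpolation=cv2.INTER_CUBIC))
o=ctrl.get_obs();M=R.from_rotvec(o["orientation"]).as_matrix();print(M.T@o["ft_force"],o["moment"],b2w([0,0,-.4466],[o["ee_pos"]-[603.9,-49.96,0]]))
E
```

```text
t: 4.7
ee_pos: [527.2, -53.6, 26.4]
orientation: [-3.062, -0.697, 0.007]
ft_force: [-8.5, -4.3, 11.6]
width: 49.7
grasp_force: 5.3
[ -8.5880158   0.650217  -10.144218 ] [-0.29455015  1.44752874  0.19692847] [[-70.43545694  29.79477517  26.42158893]]
```

View pics/scene4c.png

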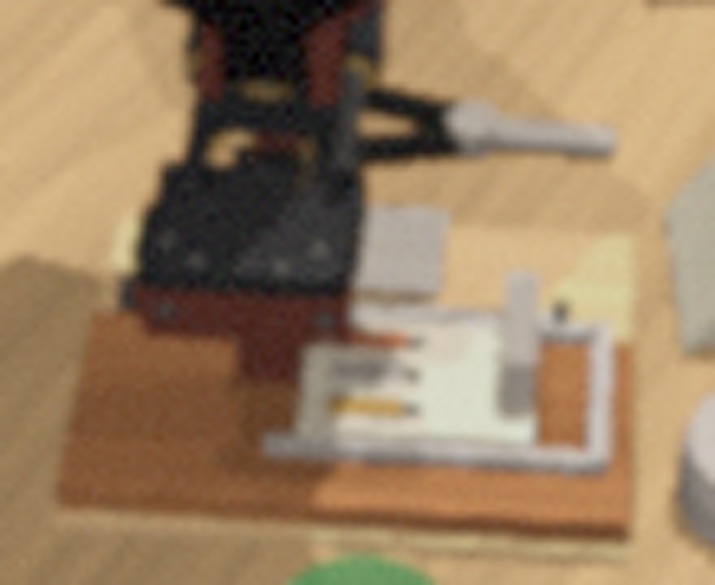

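The plate is sliding beneath the lifted foot, with its front at x≈537 and the stop at ≈585. About 20 mm remain.

```bash
python3 -m creep '[{"translation":[4,0,0],"angular":[0,0,0],"jaw":0.57},{"translation":[8,0,0],"angular":[0,0,0],"jaw":0.57},{"translation":[11,0,0],"angular":[0,0,0],"jaw":0.57},{"translation":[13,0,0],"angular":[0,0,0],"jaw":0.57},{"translation":[15,0,0],"angular":[0,0,0],"jaw":0.57},{"translation":[16.5,0,0],"angular":[0,0,0],"jaw":0.57},{"translation":[18,0,0],"angular":[0,0,0],"jaw":0.57},{"translation":[18,0,0],"angular":[0,0,0],"jaw":0.57}]'
cat > s.py <<'E'
from h import *
o=ctrl.get_obs();M=R.from_rotvec(o["orientation"]).as_matrix();print(M.T@o["ft_force"],o["moment"],b2w([0,0,-.4466],[o["ee_pos"]-[603.9,-49.96,0]]))
E
python3 s.py
```

```text
t: 5.75
ee_pos: [543.5, -45.9, 26.5]
orientation: [-3.063, -0.697, 0.007]
ft_force: [-7.1, -4.0, 10.1]
width: 50.0
grasp_force: 5.1
[ -8.22338912   0.51779085 -10.10216654] [-0.35840489  1.38687712  0.22464936] [[-52.67489079  29.74894575  26.4633056 ]]
```

```bash
python3 -m creep '[{"translation":[0.5,0,0],"angular":[0,0,0],"jaw":0.57},{"translation":[1,0,0],"angular":[0,0,0],"jaw":0.57},{"translation":[1.5,0,0],"angular":[0,0,0],"jaw":0.57},{"translation":[2,0,0],"angular":[0,0,0],"jaw":0.57},{"translation":[2.5,0,0],"angular":[0,0,0],"jaw":0.57},{"translation":[3,0,0],"angular":[0,0,0],"jaw":0.57},{"translation":[3.5,0,0],"angular":[0,0,0],"jaw":0.57},{"translation":[3.5,0,0],"angular":[0,0,0],"jaw":0.57}]'; python3 s.py
```

```text
t: 6.75
ee_pos: [545.0, -45.0, 26.3]
orientation: [-3.062, -0.697, 0.012]
ft_force: [-11.1, -8.8, 13.2]
width: 50.1
grasp_force: 8.6
[-13.90049723   3.05122672 -13.11234403] [-1.34051202  2.1758574  -0.03486835] [[-50.95550072  29.91112436  26.34614979]]
```

```bash
python3 -m creep '[{"translation":[0.5,0,0],"angular":[0,0,0],"jaw":0.57},{"translation":[1,0,0],"angular":[0,0,0],"jaw":0.57},{"translation":[1.5,0,0],"angular":[0,0,0],"jaw":0.57},{"translation":[2,0,0],"angular":[0,0,0],"jaw":0.57},{"translation":[2.5,0,0],"angular":[0,0,0],"jaw":0.57},{"translation":[2.5,0,0],"angular":[0,0,0],"jaw":0.57},{"translation":[2.5,0,0],"angular":[0,0,0],"jaw":0.57},{"translation":[2.5,0,0],"angular":[0,0,0],"jaw":0.57}]'; python3 s.py
python3 - <<'E'
from h import *
import cv2
im=ctrl.get_image("scene")[:,:,::-1]
cv2.imwrite("pics/scene5c.png",cv2.resize(im[180:270,250:360],None,fx=6.5,fy=6.5,interpolation=cv2.INTER_CUBIC))
E
```

```text
t: 7.75
ee_pos: [545.3, -44.8, 26.2]
orientation: [-3.062, -0.696, 0.018]
ft_force: [-17.3, -13.4, 19.6]
width: 50.2
grasp_force: 12.2
[-21.61211584   4.57812897 -19.40688279] [-2.57027899  3.11287746 -0.19102727] [[-50.64897344  30.02464986  26.21649489]]
```

View pics/scene5c.png

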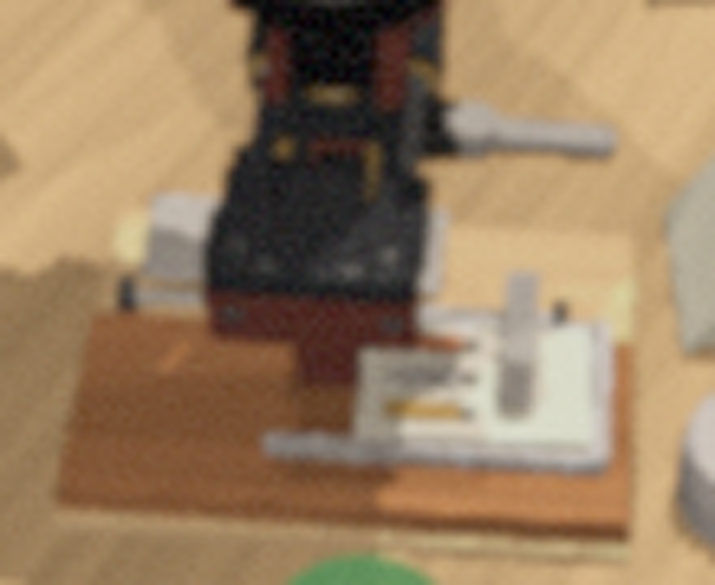

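The plate front is against the stop (x≈590) and the force rose without motion, so it is home. I'll back the finger off the rear face with the paddle still down, then raise.

```bash
python3 -m creep '[{"translation":[-3,0,0],"angular":[0,0,0],"jaw":0.57},{"translation":[-6,0,0],"angular":[0,0,0],"jaw":0.57},{"translation":[-9,0,0],"angular":[0,0,0],"jaw":0.57},{"translation":[-12,0,0],"angular":[0,0,0],"jaw":0.57},{"translation":[-12,0,0],"angular":[0,0,0],"jaw":0.57},{"translation":[-12,0,-3],"angular":[0,0,0],"jaw":0.57},{"translation":[-12,0,-6],"angular":[0,0,0],"jaw":0.57},{"translation":[-12,0,-10],"angular":[0,0,0],"jaw":0.57}]'; python3 s.py
python3 -m creep '[{"translation":[0,0,-10],"angular":[0,0,0],"jaw":0.57},{"translation":[0,0,-25],"angular":[0,0,0],"jaw":0.57},{"translation":[0,0,-50],"angular":[0,0,0],"jaw":0.57},{"translation":[-30,0,-80],"angular":[0,0,0],"jaw":0.57},{"translation":[-65,0,-110],"angular":[0,0,0],"jaw":0.57},{"translation":[-100,0,-120],"angular":[0,0,0],"jaw":0.57},{"translation":[-120,0,-120],"angular":[0,0,0],"jaw":0.57},{"translation":[-120,0,-120],"angular":[0,0,0],"jaw":0.57}]'; python3 s.py
python3 - <<'E'
from h import *
import cv2
im=ctrl.get_image("scene")[:,:,::-1]
cv2.imwrite("pics/scene6c.png",cv2.resize(im[170:300,250:390],None,fx=4.6*1.2,fy=4.6,interpolation=cv2.INTER_CUBIC))
E
```

```text
t: 8.8
ee_pos: [539.7, -48.1, 36.2]
orientation: [-3.063, -0.696, 0.002]
ft_force: [-0.8, 0.3, -0.1]
width: 49.7
grasp_force: 0.0
[-0.54539688 -0.64049343  0.08196875] [ 0.02305879 -0.00144797  0.02847915] [[-57.07042489  29.40713493  36.24587201]]
t: 9.8
ee_pos: [431.4, -100.2, 156.6]
orientation: [-3.064, -0.694, -0.0]
ft_force: [0.2, -0.2, -0.2]
width: 49.9
grasp_force: 0.0
[0.11357941 0.22935597 0.15024528] [-0.01627565 -0.01645976  0.06634408] [[-177.34545761   29.1685554   156.56283809]]
```

View pics/scene6c.png

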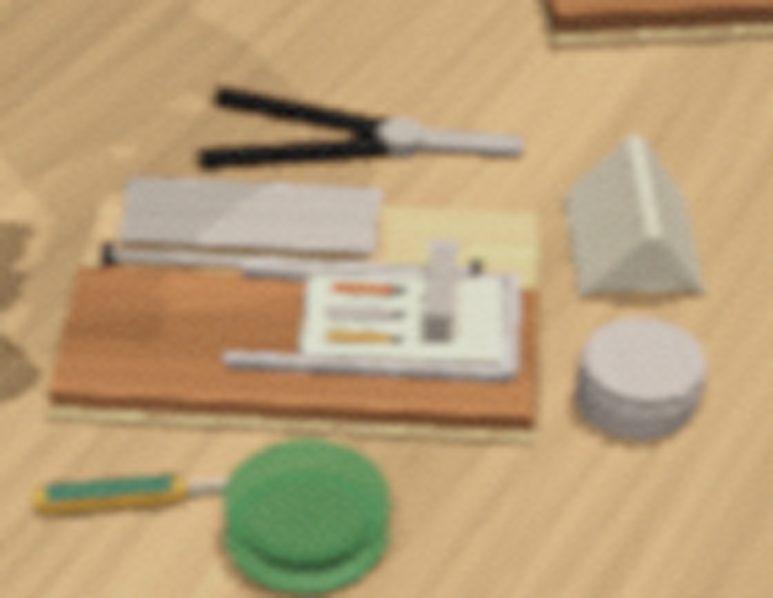

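The plate is home against the stop (front edge at about x=505), the clip foot rests on it at (437, 330), and the other things are undisturbed.

```bash
python3 -c "
from workcell import ctrl
print(ctrl.close_job())"
```

```text
the job is handed in; nothing more can be done
None
```

The sample plate is fully home against the end stop with the spring clip sprung down onto it, the bystanders near the board look unmoved in the last picture, and the job was handed in at about 10 s on the robot's clock (limit 38 s).

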